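# Test the yellow cell: carry it to the battery tester with tongs, then set the dial

### The arm

A 6-joint arm with a two-finger parallel gripper is mounted at the origin on the work surface. World frame = base frame: x ahead of the robot, y to its left, z up, the work surface at z = 0. Lengths are in m, angles in rad, forces in N, time in s.
With the tool pointing down it reaches from about 0.35 to 0.775 m from the base axis. Payload 5.5 kg.
Tool frame: the origin (TCP) lies on the centre line of the jaws, within the pads' length; the fingertips stand 11 mm ahead of it and the grasp point (between the pads) lies 8 mm behind it; z points along the fingers, y is the line along which they close (so a half turn about z gives the same grasp; the last joint's range is limited). The gripper opens to 85 mm and grips with 20 to 120 N. Pads are 22 mm wide; open, the fingers measure 114 mm over their backs; the gripper's body (76 mm by 85 mm) begins 54 mm behind the grasp point. The pads swing forward as they close: fully open they stand 13 mm farther back than shut.
Start: joints at [1.157, 0.313, 0.046, 1.304, 0, 1.431], TCP at [0.155, 0.554, 0.242] pointing down, gripper open.
Joint ranges: [-2.76, 2.76], [-0.86, 1.69], [-1.03, 1.26], [-2.2, 2.34], [-1.47, 1.5], [-3.14, 3.14]. Speed limits (rad/s): [2.57, 2.57, 3.14, 3.14, 3.14, 3.14].

### API

Orientations are given as a unit quaternion [w, x, y, z].
In Python, from workcell import env, viewer, order, models gives the robot as it stands.
- The arm moves only by the tool drive_tool, never from a script. Its argument "series" is a list that holds one entry, the list of rows, each a list of 6 numbers: the shift along the tool's x, y, z each as a share of 120 mm, from -1 to 1, then the turn, a rotation vector about the tool's x, y, z each as a share of 180 degrees, from -1 to 1. A call has 1 to 20 rows; each row shifts and turns the commanded pose from where the row before left it, along the tool's axes as they then stand; what a row does not reach is not made up. A row lasts 1/8 s, in which the tool goes at most 62.5 mm and 10.7 degrees, less where a joint would pass 70% of its speed; a pose out of reach is approached as far as the arm can. A call with a number of a shift or a turn outside -1 to 1 is refused whole. A call with a gripper value outside its range is refused whole. "jaw" is the opening, from -1 (shut) to 1 (fully open), set as the call begins (left out, the last holds). The fingers move at their own pace and stop on an object; "grip_force" is the grip in N (left out, the last holds). Time passes only in rows, so rows that do not move let the fingers close. It gives the time, the measured TCP pose, the force, the opening and the grip force at its end, in the units of the state.
- env.get_state(): the state, without advancing time (a new reading comes with each control period).
- viewer.read_camera(name): name is "scene" or "top"; returns the picture (480x640x3 uint8, red, green, blue); there is no depth.
- viewer.camera_info(name): a dict with "intrinsics" (3x3 intrinsics, pixels), "D" ([k1, k2, p1, p2, k3] as OpenCV has them; the pictures are not rectified), "R" (3x3) and "t" (3): a world point X has camera coordinates R X + t. Camera axes: x right, y down, z forward; pixel columns grow to the right and rows downward; lengths in m; the calibration is good to about 2 mm. A picture is of the moment at which its call begins. camera_info takes no time and is no camera call.
- order.hand_in(): hands the job in; it is judged then, once.
Trained networks look in the newest picture that a camera, given by its name, has taken for a name from the list of things; names that differ only in an ending like _2 or _b are one class to them, and where a whole thing is asked for, a point or a joint stands for the part that bears it (a point fixed in the world has none). Each returns a list of dicts, best first, with "score" (0 to 1); they miss things now and then, are a little off and sometimes report something else, mostly with a low value. They report only what shows in the picture. A call takes as long as a camera call. They do not tell look-alikes from the thing itself.
- models.silhouettes(label, camera): "region" (480x640 bool, what is visible of it) and "location" ([column, row] in pixels, amid what is visible of it).
The state is a dict: "clock": time; "joint_pos": joint angles; "qvel": joint speeds; "tau": joint torques, N m; "tcp_pos": TCP position; "orientation": TCP orientation; "wrist_force": force on the tool from outside, world axes, zero at the start; "ft_torque": the same for the moment, N m; "finger_gap": finger opening in m; "grip_force": force on a finger pad.
Only numpy, scipy, OpenCV 4.12 (cv2) and the standard library are available. Lean on these libraries where they do the work, as an engineer would, in place of code of your own. Each camera call takes 0.05 s, during which the arm holds its last target. There are 200 camera calls.

### The job

With the orange insulating tongs, never with the gripper itself, carry the yellow cell from the tray to the battery tester and stand it upright, wholly on the round steel pad. Put the tongs back upright in their grey holder, then turn the tester's dial until its white pointer line points at the yellow mark. Leave the blue and the white cell where they stand.

Things in the scene. Friction and masses are not known exactly. Their poses are not given: they have to be found in the camera images.
- tongs: loose orange spring tongs (70 g), upright, tips down, in the holder. Origin midway between the tip ends when open; z runs up to the bow, whose top is 124 mm above; the jaws close along y. At rest open: 44 mm between the tip faces, 53 mm over the tips outside; tips 18 mm wide along x, 28 mm high. Worked by gripping the two black pads across y
- tongs_grip (a point): point midway between the black grip pads (24 mm wide along x, 18 mm high), 75 mm above the tip ends, 49 mm below the bow's top; axes as the tongs. Over the pads: 48 mm open, 38 mm with a 17 mm cell in the tips, 36 mm shut. Squeezed just to 45 mm the tongs are held firmly enough to carry and the tips are still 31 mm apart (25 mm at 43 mm); to pinch, close on with about 40 N
- tongs_left (a joint): closing angle of each jaw about its hinge, 111 mm above the tips: 0 open, 0.12 rad with a 17 mm cell held, 0.055 with the pads held at 45 mm, 0.16 shut (8 mm between the tips). A spring keeps the tongs open: about 4 N on the pads at the start, 8 N shut. 40 N on the pads gives about 10 N at the tips
- holder: fixed grey open-topped holder for the tongs, outside 46 (x) x 84 (y) x 45 mm high, walls and floor 5 mm thick, well 36 x 74 mm. Origin under its centre on the table; the tongs stand in it with the same x and y axes (either way round is good)
- tray: fixed shallow green tray, 90 (x) x 200 (y) x 12 mm high, walls and floor 4 mm thick; origin under its centre. The three cells stand in it in a row along its y, at least 55 mm apart
- cell_yellow: the yellow cell to be tested: upright loose cylinder 17 mm in diameter and 34.5 mm high (top and side yellow) with a black foot band and a small steel stud on top, 25 g; origin at the centre of its underside, z up
- cell_blue: like the yellow cell, but blue; to be left alone
- cell_white: like the yellow cell, but white; to be left alone
- test_pad (a point): centre of the top of the tester's round steel pad, 46 mm in diameter, 39 mm above the table, 3 mm above the tester's top face. The tester is a fixed grey box, 130 (x) x 210 (y) x 36 mm high; its dial's axis lies 105 mm from the pad along the tester's -y. The point has the tester's axes
- dial_grip (a point): point on the dial's axis at the height to grip, 28 mm above the tester's top face. Black dial: skirt 42 mm in diameter, 6 mm high, and on it a grip bar 10 mm wide (x), 36 mm long (y), its top 32 mm above the face; a white line on it runs to the pointer end, the dial's +y. The point turns with the dial; z up
- dial (a joint): angle of the dial in rad, growing clockwise seen from above, 0 to 2.6 between stops. At 0 the pointer shows along the tester's +y (towards the pad), at 1.571 along the tester's +x, straight at the yellow mark. It stays where it is left (friction 0.03 N m)
There are look-alikes about, which are no part of the job. Several things have the shape of the tongs; the one meant has the colours described above.

How it is judged:
On the way, in this order (a step that is already met when the one before it is completed fails the run):
1. the yellow cell is carried in the tongs, clear of the tray (contact force between tongs and cell_yellow above 0.3 N and height (world z) of cell_yellow above 0.02 m and not (contact force between cell_yellow and tray above 0.02 N)), for 0.2 s.
2. the yellow cell stands on the pad, let go by the tongs (horizontal distance between cell_yellow and test_pad below 0.0145 m and z of cell_yellow in the frame of test_pad below 0.004 m and angle between cell_yellow's own z axis and vertical below 0.1 rad and contact force between tongs and cell_yellow below 0.05 N), for 0.2 s.
3. the tongs are back upright in the holder (horizontal distance between tongs and holder below 0.02 m and height (world z) of tongs below 0.018 m and angle between tongs's own z axis and vertical below 0.25 rad and contact force between the fingers and tongs below 0.05 N), for 0.1 s.
4. the dial points at the yellow mark (value of joint dial between 1.421 and 1.721 rad), for 0.2 s.
At the end, for the whole second after the job is handed in: The yellow cell stands still and upright (within 0.1 rad) wholly on the steel pad (its axis within 14.5 mm of the pad's centre), the tongs stand in the holder (tip ends on its floor, leaning less than 0.25 rad), and the dial's pointer is within 0.15 rad of the yellow mark (all of step 4 and horizontal distance between cell_yellow and test_pad below 0.0145 m and z of cell_yellow in the frame of test_pad between -0.003 and 0.004 m and angle between cell_yellow's own z axis and vertical below 0.1 rad and linear speed of each of cell_yellow, tongs below 0.02 m/s and horizontal distance between tongs and holder below 0.02 m and height (world z) of tongs below 0.018 m and angle between tongs's own z axis and vertical below 0.25 rad); the robot touches nothing.
It fails at once if the gripper touches the yellow cell (contact force between the arm and cell_yellow above 0.3 N).
It fails at once if the fingers touch the yellow cell (contact force between the fingers and cell_yellow above 0.3 N).
It fails at once if the blue cell is moved more than 15 mm or toppled (distance of cell_blue from where it was at the start of the episode above 0.015 m or angle between cell_blue's own z axis and vertical above 0.5 rad).
It fails at once if the white cell is moved more than 15 mm or toppled (distance of cell_white from where it was at the start of the episode above 0.015 m or angle between cell_white's own z axis and vertical above 0.5 rad).
It also fails if it takes over 58 s, if anything falls off the work surface, if the arm or the gripper's body presses on something with over 40 N, if the wrist force passes 120 N, or if a joint passes its speed limit or range.

## Working session

There is one attempt and no reset: what is moved stays moved. The work goes in short steps, Python scripts to look and compute and a tool call to move; the robot and the scene stay as the last step left them, time stands still between calls to the robot, and variables do not carry over. Pictures are saved under pics/ and viewed, at most 10 in all, crops included, and the job is handed in when it is done.

Besides the shell and the picture viewer there is one more tool, called after "Call:" as name(argument=value, ...) on one line, values as JSON. drive_tool: Moves the arm, as the interface text tells. Its arguments: {"type":"object","properties":{"series":{"type":"array"},"jaw":{"type":"number"},"grip_force":{"type":"number"}},"required":["series"]}

```bash
mkdir -p pics; python3 - <<'E'
from workcell import env, viewer, order, models
import cv2,numpy as np
for c in ("scene","top"):
    im=viewer.read_camera(c); cv2.imwrite(f"pics/{c}0.png",im[:,:,::-1])
    i=viewer.camera_info(c); print(c,np.round(i["intrinsics"],1).tolist(),i["D"],np.round(i["R"],4).tolist(),np.round(i["t"],4))
s=env.get_state(); print(s)
E
```

```text
scene [[601.7, 0.0, 314.8], [0.0, 601.7, 238.1], [0.0, 0.0, 1.0]] [0.01664341 0.         0.         0.         0.        ] [[-0.6595, 0.7515, 0.0151], [0.4219, 0.3868, -0.82], [-0.6221, -0.5344, -0.5722]] [ 0.3375 -0.1014  1.5236]
top [[617.6, 0.0, 308.5], [0.0, 617.6, 247.3], [0.0, 0.0, 1.0]] [-0.06908794  0.          0.          0.          0.        ] [[-0.0036, -0.9998, -0.0218], [-0.9954, 0.0057, -0.0952], [0.0953, 0.0213, -0.9952]] [-0.0195  0.4997  1.4417]
{'clock': 0.1, 'joint_pos': array([ 1.15743931e+00,  3.13944504e-01,  4.51032281e-02,  1.30356624e+00,
       -3.91788058e-06,  1.43119199e+00]), 'qvel': array([-0.00041385, -0.00169624,  0.00094514, -0.00028581,  0.00087949,
       -0.00079101]), 'tau': array([ 3.24004279e-03, -4.81725848e+01,  2.99243349e+01,  1.27127609e-02,
       -9.47747685e-05, -8.09081570e-06]), 'tcp_pos': array([0.15529242, 0.55319889, 0.24149143]), 'orientation': array([-2.18020567e-04,  1.36449295e-01,  9.90646729e-01, -7.75536625e-04]), 'wrist_force': array([ 0.89216469, -1.45972168, -0.7038839 ]), 'ft_torque': array([-0.03600284, -0.05904234, -0.00144234]), 'grip_force': 0.0, 'finger_gap': 0.08542545131725411}
```

View pics/scene0.png

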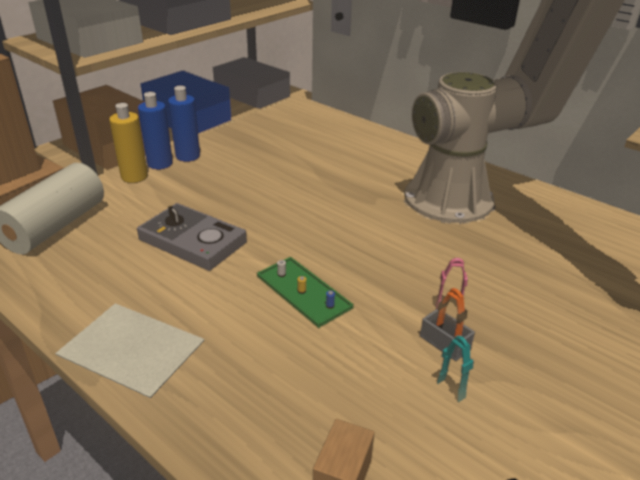

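View pics/top0.png

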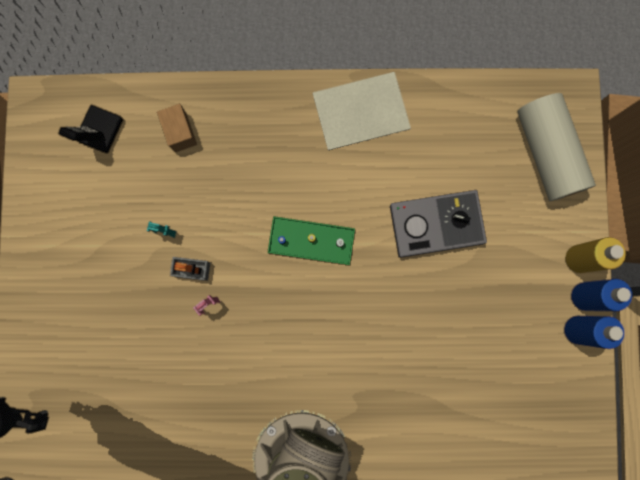

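The two pictures show the tester at the top-view right (pad ~(416,227), dial (460,218)), the tray at (312,240) with blue, yellow and white cells in columns 282, 312 and 340, and the orange tongs in the holder at (190,269). The teal and pink look-alikes stand at (162,230) and (206,305).

```bash
cat > h.py <<'E'
from workcell import env, viewer, order, models
import cv2,numpy as np
from scipy.optimize import minimize
I={c:viewer.camera_info(c) for c in ("scene","top")}
def proj(c,X):
    i=I[c]; return cv2.projectPoints(np.asarray(X,float).reshape(-1,1,3),cv2.Rodrigues(np.array(i["R"]))[0],np.array(i["t"],float),np.array(i["intrinsics"]),np.array(i["D"]))[0].reshape(-1,2)
def pix(c,uv,z):
    i=I[c]; p=cv2.undistortPoints(np.array([[uv]],float),np.array(i["intrinsics"]),np.array(i["D"]))[0,0]
    R=np.array(i["R"]); d=R.T@[p[0],p[1],1]; o=-R.T@np.array(i["t"]); return o+d*(z-o[2])/d[2]
def box(a,b,h,z0=0): return np.array([[x,y,z] for x in(-a/2,a/2) for y in(-b/2,b/2) for z in(z0,z0+h)])
def cyl(r,h): return np.array([[r*np.cos(t),r*np.sin(t),z] for t in np.linspace(0,6.28,24) for z in(0,h)])
def pose(P,x,y,a,z=0):
    c,s=np.cos(a),np.sin(a); return P@np.array([[c,-s,0],[s,c,0],[0,0,1]]).T+[x,y,z]
S=4
def mask(c,P,off):
    m=np.zeros((480*S,640*S),np.uint8); h=cv2.convexHull((proj(c,P)*S+S/2).astype(np.float32))
    cv2.fillConvexPoly(m,np.round(h*16).astype(np.int32),1,shift=4); return cv2.resize(m.astype(np.float32),(640,480),interpolation=cv2.INTER_AREA)
def fit(P,regs,x0,z=0,yaw=True):
    def f(v):
        t=0
        for c,r in regs.items():
            m=mask(c,pose(P,v[0],v[1],v[2] if yaw else 0,z),0); t+=np.abs(m-r).sum()/r.sum()
        return t
    n=3 if yaw else 2
    sim=np.vstack([x0[:n]]+[np.array(x0[:n])+d for d in np.diag([.01,.01,.1])[:n,:n]])
    r=minimize(f,x0[:n],method="Nelder-Mead",options=dict(initial_simplex=sim,xatol=2e-4,fatol=1e-3)); return r.x,r.fun
E
python3 - <<'E'
from h import *
import pickle
D={}
for c in ("scene","top"):
    viewer.read_camera(c)
    for l in ("holder","tray","cell_yellow","cell_blue","cell_white","tongs","test_pad","dial"):
        try: r=models.silhouettes(l,c)
        except Exception as e: print(c,l,"ERR",e); continue
        D[c,l]=r; print(c,l,[(round(q["score"],2),np.round(q["location"]).tolist(),int(q["region"].sum())) for q in r[:4]])
pickle.dump(D,open("d.pkl","wb"))
E
python3 - <<'E'
import cv2,numpy as np
a=cv2.imread("pics/scene0.png")[255:405,400:500]; b=cv2.imread("pics/top0.png")
cv2.imwrite("pics/crop.png",np.hstack([cv2.resize(a,(400,600),interpolation=cv2.INTER_CUBIC),np.vstack([cv2.resize(b[245:295,155:222],(400,300),interpolation=cv2.INTER_CUBIC),cv2.resize(b[185:265,385:492],(400,300),interpolation=cv2.INTER_CUBIC)])]))
E
```

```text
scene holder [(0.86, [445.0, 332.0], 1359)]
scene tray [(0.93, [308.0, 294.0], 2808), (0.64, [459.0, 308.0], 586)]
scene cell_yellow [(0.53, [299.0, 286.0], 140)]
scene cell_blue [(0.37, [175.0, 216.0], 251)]
scene cell_white [(0.52, [281.0, 270.0], 120)]
scene tongs [(0.82, [459.0, 310.0], 675), (0.72, [460.0, 366.0], 979)]
scene test_pad [(0.7, [190.0, 233.0], 4430)]
scene dial [(0.71, [176.0, 219.0], 242)]
top holder [(0.66, [194.0, 272.0], 532)]
top tray [(0.61, [311.0, 245.0], 2887)]
top cell_yellow [(0.52, [312.0, 237.0], 46)]
top cell_blue [(0.52, [282.0, 241.0], 61)]
top cell_white [(0.44, [340.0, 245.0], 38), (0.24, [461.0, 222.0], 236)]
top tongs [(0.71, [184.0, 267.0], 228), (0.69, [203.0, 304.0], 233), (0.62, [158.0, 230.0], 199)]
top test_pad [(0.87, [439.0, 224.0], 5010), (0.2, [281.0, 241.0], 53)]
top dial [(0.73, [460.0, 218.0], 262)]
```

View pics/crop.png

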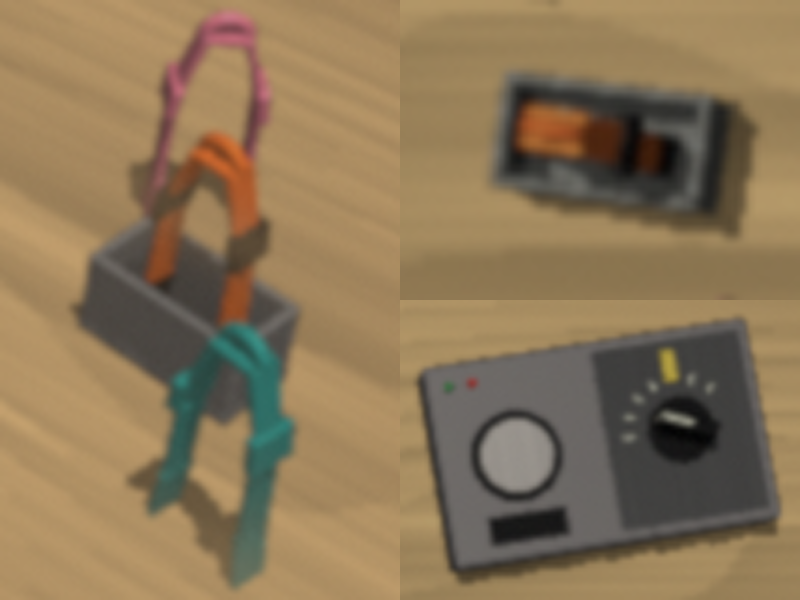

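The crops show the orange tongs standing a little toward +y in the holder. The pointer is roughly 0.4 rad from the pad direction, and the yellow mark is at the top. Next I fit the poses.

```bash
python3 - <<'E'
from h import *
import pickle
D=pickle.load(open("d.pkl","rb"))
R=lambda l,cs=("scene","top"):{c:D[c,l][0]["region"].astype(np.float32) for c in cs}
im={c:cv2.imread(f"pics/{c}0.png") for c in I}
# holder: fill with hull
def hull(m):
    h=cv2.convexHull(cv2.findNonZero(m.astype(np.uint8))); o=np.zeros((480,640),np.uint8); cv2.fillConvexPoly(o,h,1); return o.astype(np.float32)
for l,P,x in (("holder",box(.046,.084,.045),pix("top",(190,269),.045)),("tray",box(.09,.2,.012),pix("top",(312,240),.012)),("test_pad",box(.13,.21,.036),pix("top",(439,224),.036))):
    for cs in (("top",),("scene",),("scene","top")):
        r=R(l,cs)
        r={c:hull(m) for c,m in r.items()}
        v,f=fit(P,r,[x[0],x[1],0.]); print(l,cs,np.round(v,4),round(f,3))
for l in ("cell_yellow","cell_white","cell_blue"):
    cs=("top",) if l=="cell_blue" else ("scene","top")
    for k in {("top",),cs}:
        x=pix("top",D["top",l][0]["location"],.02); v,f=fit(cyl(.0085,.0345),R(l,k),[x[0],x[1]],.004,False); print(l,k,np.round(v,4),round(f,3))
# colour centroids
t=im["top"]; hsv=cv2.cvtColor(t,cv2.COLOR_BGR2HSV)
g=cv2.inRange(hsv,(0,0,110),(179,60,255)); g2=np.zeros_like(g); g2[205:250,400:432]=g[205:250,400:432]
n,lab,st,ce=cv2.connectedComponentsWithStats(g2); k=1+st[1:,4].argmax() ; print("pad px",st[k],ce[k],np.round(pix("top",ce[k],.039),4))
y=cv2.inRange(hsv,(20,120,120),(35,255,255)); yy=np.argwhere(y[190:215,445:470]); print("mark",yy.mean(0)[::-1]+[445,190],np.round(pix("top",yy.mean(0)[::-1]+[445,190],.036),4))
w=cv2.inRange(t[210:226,450:470],(110,110,100),(255,255,255)); p=np.argwhere(w)[:,::-1]+[450,210]; print("line",p.tolist())
print([np.round(pix("top",q,.068),4).tolist() for q in (p.min(0),p.max(0))])
for c,(a,b,d,e) in {"top":(255,282,170,212),"scene":(280,345,430,470)}.items():
    hs=cv2.cvtColor(im[c],cv2.COLOR_BGR2HSV); o=cv2.inRange(hs,(3,150,60),(14,255,255))[a:b,d:e]; q=np.argwhere(o)[:,::-1]+[d,a]; print(c,"orange",len(q),q.min(0),q.max(0),q.mean(0))
E
```

```text
holder ('top',) [ 0.4507  0.261  -0.1194] 0.061
holder ('scene',) [ 0.453   0.2635 -0.0675] 0.043
holder ('scene', 'top') [ 0.4513  0.2617 -0.1106] 0.136
tray ('top',) [ 0.5178 -0.0278 -0.1555] 0.029
tray ('scene',) [ 0.5203 -0.0248 -0.1556] 0.03
tray ('scene', 'top') [ 0.5189 -0.0259 -0.1555] 0.087
test_pad ('top',) [ 0.5553 -0.3293  0.1544] 0.034
test_pad ('scene',) [ 0.5572 -0.3266  0.1454] 0.027
test_pad ('scene', 'top') [ 0.5566 -0.328   0.1515] 0.072
cell_yellow ('top',) [ 0.5223 -0.0278] 0.177
cell_yellow ('scene', 'top') [ 0.5233 -0.0277] 0.509
cell_white ('top',) [ 0.5096 -0.0946] 0.4
cell_white ('scene', 'top') [ 0.5113 -0.0956] 0.653
cell_blue ('top',) [0.5167 0.0425] 0.122
pad px [407 217  19  19 293] [416. 226.] [ 0.547  -0.2753  0.039 ]
mark [456.4516129  201.87096774] [ 0.6045 -0.3729  0.036 ]
line [[457, 216], [458, 216], [459, 216], [460, 216], [461, 217], [462, 217]]
[[0.566, -0.3661, 0.068], [0.5637, -0.3776, 0.068]]
top orange 128 [174 262] [197 272] [182.6171875 266.9375   ]
scene orange 399 [437 288] [464 334] [453.30827068 307.65914787]
```

```bash
python3 - <<'E'
from h import *
print("bow top-cam x:",pix("top",(180,266.75),.125)); print("left edge z.115",pix("top",(174.6,266),.1)); print("right pad",pix("top",(193.5,268.3),.087))
print("scene bow",pix("scene",(453,289),.129))
# overlay
yaw=-.11; leg=lambda s:[[x,s*y,z] for x in(-.009,.009) for y,z in((.0265,0),(.0265,.028),(.022,.066),(.022,.084),(.015,.111),(.008,.124))]
pad=lambda s:[[x,s*y,z] for x in(-.012,.012) for y in(.019,.024) for z in (.066,.084)]
out=[]
for c,(a,b,d,e),sz in (("scene",(270,370,410,490),(400,500)),("top",(245,295,155,222),(400,300))):
    im=cv2.imread(f"pics/{c}0.png")[a:b,d:e]; k=sz[0]/(e-d); im=cv2.resize(im,sz,interpolation=cv2.INTER_CUBIC)
    for x,y,col in ((.452,.262,(0,255,0)),(.452,.266,(255,0,0))):
        for s in(1,-1):
            P=proj(c,pose(np.array(leg(s)),x,y,yaw,.005)); Q=cv2.convexHull(proj(c,pose(np.array(pad(s)),x,y,yaw,.005)).astype(np.float32))[:,0]
            f=lambda p:np.int32((p+.5-[d,a])*k)
            for q in (P[:6],P[6:]): cv2.polylines(im,[f(q)],False,col,1)
            cv2.polylines(im,[f(Q)],True,col,1)
    out.append(cv2.copyMakeBorder(im,0,500-sz[1],0,0,cv2.BORDER_CONSTANT))
cv2.imwrite("pics/ov.png",np.hstack(out))
E
```

```text
bow top-cam x: [0.44823596 0.26113687 0.125     ]
left edge z.115 [0.45160951 0.27929212 0.1       ]
right pad [0.4470411  0.23881827 0.087     ]
scene bow [0.45643652 0.26195761 0.129     ]
```

View pics/ov.png

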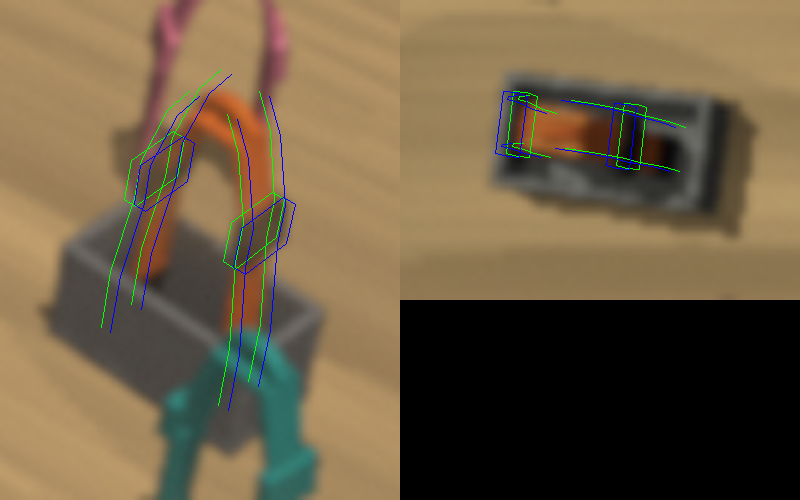

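```bash
cat >> h.py <<'E'
def plan(tgt,yaw=None):
    """print tool-frame shift in mm and share; turn share for wanted tool-y yaw (angle of tool y from world +y)"""
    from scipy.spatial.transform import Rotation as Ro
    s=env.get_state(); q=s["orientation"]; R=Ro.from_quat([q[1],q[2],q[3],q[0]]).as_matrix()
    d=R.T@(np.array(tgt)-s["tcp_pos"]); a=np.arctan2(-R[0,1],R[1,1])
    print("tcp",np.round(s["tcp_pos"],4),"t",round(s["clock"],2),"tooly yaw",round(a,4),"gap",round(s["finger_gap"],4),"tilt",np.round(R[:2,2],4))
    print("tool shift mm",np.round(d*1000,1),"total shares",np.round(d/.12,3),"turn share" ,None if yaw is None else round(-(yaw-a)/np.pi,4))
E
python3 - <<'E'
from h import *
for n,uv in (("teal foot",(438,380)),("teal foot2",(460,398))): print(n,pix("scene",uv,0))
for n,uv in (("teal l",(151,228)),("teal r",(174,236)),("pink l",(198,310)),("pink r",(217,300))): print(n,pix("top",uv,.1))
plan((.451,.264,.242),-.11); plan((.451,.264,.071),-.11)
E
```

```text
teal foot [0.53727962 0.30191734 0.        ]
teal foot2 [0.54635843 0.34966339 0.        ]
teal l [0.53856048 0.33520997 0.1       ]
teal r [0.51985785 0.28182995 0.1       ]
pink l [0.35253883 0.22475188 0.1       ]
pink r [0.37482197 0.18205494 0.1       ]
tcp [0.1555 0.5536 0.2423] t 1.0 tooly yaw -0.2738 gap 0.0853 tilt [0. 0.]
tool shift mm [-3.628e+02 -1.989e+02  3.000e-01] total shares [-3.023e+00 -1.657e+00  3.000e-03] turn share -0.0521
tcp [0.1555 0.5536 0.2423] t 1.0 tooly yaw -0.2738 gap 0.0853 tilt [0. 0.]
tool shift mm [-362.8 -198.9  171.3] total shares [-3.023 -1.657  1.428] turn share -0.0521
```

Call:
drive_tool(series=[[[-0.25,-0.14,0,0,0,0],[-0.3,-0.165,0,0,0,0],[-0.31,-0.17,0,0,0,0],[-0.31,-0.17,0,0,0,0],[-0.31,-0.17,0,0,0,0],[-0.31,-0.17,0,0,0,0],[-0.31,-0.17,0,0,0,0],[-0.31,-0.17,0,0,0,0],[-0.31,-0.17,0,0,0,0],[-0.303,-0.162,0,0,0,0],[0,0,0,0,0,-0.052],[0,0,0,0,0,0]]], jaw=1, grip_force=40)

```text
clock: 2.5
tcp_pos: [0.4513, 0.2636, 0.2422]
orientation: [-0.0, 0.057, 0.998, 0.0]
wrist_force: [-0.8, -0.7, 1.0]
finger_gap: 0.0856
grip_force: 0.0
```

```bash
python3 -c "
from h import *
plan((.451,.264,.071),-.11)"
```

```text
tcp [0.4513 0.2636 0.2422] t 2.5 tooly yaw -0.1132 gap 0.0856 tilt [-0.0002  0.0001]
tool shift mm [  0.3   0.3 171.2] total shares [0.002 0.003 1.427] turn share -0.001
```

Call:
drive_tool(series=[[[0,0,0.25,0,0,0],[0,0,0.3,0,0,0],[0,0,0.3,0,0,0],[0,0,0.3,0,0,0],[0,0,0.2,0,0,0],[0,0,0.077,0,0,0],[0,0,0,0,0,0],[0,0,0,0,0,0]]])

```text
clock: 3.5
tcp_pos: [0.4518, 0.2646, 0.0722]
orientation: [0.001, 0.055, 0.998, 0.0]
wrist_force: [-0.4, 1.0, -0.8]
finger_gap: 0.0855
grip_force: 0.0
```

Call:
drive_tool(series=[[[0,0,0,0,0,0],[0,0,0,0,0,0],[0,0,0,0,0,0],[0,0,0,0,0,0],[0,0,0,0,0,0],[0,0,0,0,0,0]]], jaw=0.06)

```text
clock: 4.25
tcp_pos: [0.4519, 0.2645, 0.0721]
orientation: [0.001, 0.055, 0.998, 0.001]
wrist_force: [-0.5, -0.0, 6.1]
finger_gap: 0.0455
grip_force: 7.8
```

Call:
drive_tool(series=[[[0,0,0,0,0,0],[0,0,0,0,0,0],[0,0,-0.1,0,0,0],[0,0,-0.2,0,0,0],[0,0,-0.2,0,0,0],[0,0,-0.2,0,0,0],[0,0,-0.1,0,0,0],[0,0,0,0,0,0]]], jaw=0.045)

```text
clock: 5.25
tcp_pos: [0.4514, 0.2642, 0.1678]
orientation: [0.001, 0.055, 0.998, 0.0]
wrist_force: [1.0, -0.8, -0.1]
finger_gap: 0.0447
grip_force: 4.9
```

```bash
python3 - <<'E'
from h import *
o=[]
for c,(a,b,d,e),sz in (("scene",(240,340,410,490),(400,500)),("top",(235,295,155,222),(400,358))):
    im=viewer.read_camera(c)[:,:,::-1]; cv2.imwrite(f"pics/{c}1.png",im)
    o.append(cv2.copyMakeBorder(cv2.resize(im[a:b,d:e],sz,interpolation=cv2.INTER_CUBIC),0,500-sz[1],0,0,cv2.BORDER_CONSTANT))
cv2.imwrite("pics/lift.png",np.hstack(o))
plan((.522,-.0265,.2),-.11)
E
```

```text
tcp [0.4505 0.2639 0.1663] t 5.35 tooly yaw -0.1105 gap 0.0445 tilt [-0.0011 -0.0004]
tool shift mm [-103.  -280.8  -33.7] total shares [-0.859 -2.34  -0.281] turn share -0.0002
```

View pics/lift.png

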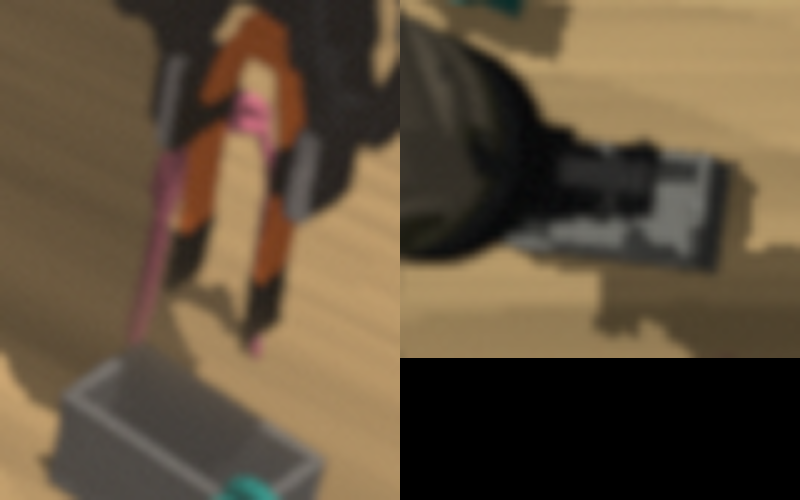

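The tongs hang upright in the gripper, with the black tips at about scene (446,297) and (462,305).

```bash
python3 - <<'E'
from h import *
P=np.array([[x,s*y,z] for s in(1,-1) for x in(-.009,.009) for y in (.0155,.02) for z in(0,.028)])
im=cv2.imread("pics/scene1.png"); 
g=cv2.cvtColor(im,cv2.COLOR_BGR2GRAY); m=(g<52).astype(np.uint8); m[:284]=0; m[308:]=0; m[:,:440]=0; m[:,470:]=0
q=np.argwhere(m)[:,::-1]; 
for t in (q[q[:,0]<454],q[q[:,0]>=454]): print(len(t),t.min(0),t.max(0),t.mean(0))
for s in(1,-1):
    for dx in (0,.003): 
        p=proj("scene",pose(np.array([[x+dx,s*.0175+s*e,z] for x in(-.009,.009) for e in(-.002,.002) for z in(0,.028)]),.452,.2655,-.11,.0985)); print(s,dx,p.min(0),p.max(0))
E
```

```text
45 [444 285] [450 295] [446.8 290.4]
38 [460 295] [465 304] [462.44736842 299.92105263]
1 0 [457.71903985 291.95054245] [468.57031118 310.21642748]
1 0.003 [456.65377718 292.70482987] [467.51370854 310.99795716]
-1 0 [441.29704647 282.1651411 ] [451.79450555 300.09340157]
-1 0.003 [440.22734233 282.88846281] [450.73273459 300.84296885]
```

Call:
drive_tool(series=[[[-0.05,-0.134,0,0,0,0],[-0.08,-0.22,0,0,0,0],[-0.09,-0.25,0,0,0,0],[-0.09,-0.25,0,0,0,0],[-0.09,-0.25,0,0,0,0],[-0.09,-0.25,0,0,0,0],[-0.09,-0.25,0,0,0,0],[-0.09,-0.25,0,0,0,0],[-0.09,-0.25,0,0,0,0],[-0.06,-0.15,0,0,0,0],[-0.04,-0.086,0,0,0,0],[0,0,0,0,0,0],[0,0,0,0,0,0]]])

```text
clock: 6.98
tcp_pos: [0.5223, -0.0256, 0.1669]
orientation: [-0.0, 0.055, 0.999, 0.0]
wrist_force: [0.3, 0.1, -0.6]
finger_gap: 0.0445
grip_force: 4.9
```

```bash
python3 - <<'E'
from h import *
o=[]
for c,(a,b,d,e),sz in (("scene",(230,330,260,360),(400,400)),("top",(205,275,265,360),(400,295))):
    im=viewer.read_camera(c)[:,:,::-1]; cv2.imwrite(f"pics/{c}2.png",im)
    o.append(cv2.copyMakeBorder(cv2.resize(im[a:b,d:e],sz,interpolation=cv2.INTER_CUBIC),0,400-sz[1],0,0,cv2.BORDER_CONSTANT))
cv2.imwrite("pics/over.png",np.hstack(o))
plan((.523,-.0265,.077),-.11)
E
```

```text
tcp [ 0.5224 -0.0255  0.1671] t 7.08 tooly yaw -0.1091 gap 0.0444 tilt [-0.0002  0.0003]
tool shift mm [-0.8 -1.  90.1] total shares [-0.006 -0.008  0.75 ] turn share 0.0003
```

View pics/over.png

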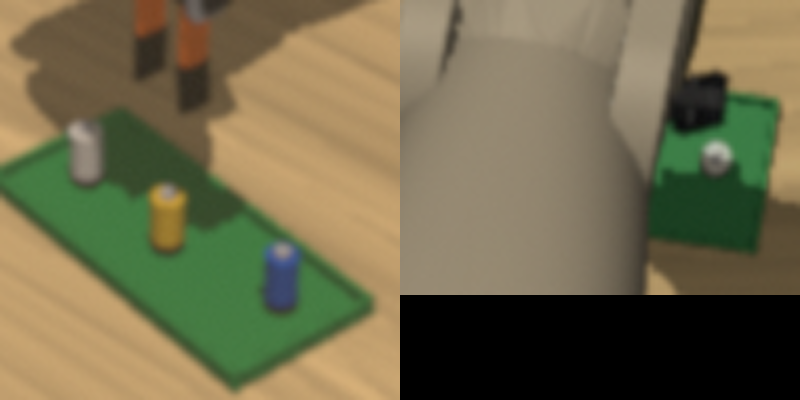

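The tips' bottom midpoint is at scene ≈(303,253.5). The yellow cell's top is at ≈(302,277.5) and its foot at ≈(302,291).

```bash
python3 - <<'E'
from h import *
im=cv2.imread("pics/scene2.png"); h=cv2.cvtColor(im,cv2.COLOR_BGR2HSV)
y=cv2.inRange(h,(15,150,110),(32,255,255)); y[:270]=0;y[300:]=0;y[:,:290]=0;y[:,315:]=0
q=np.argwhere(y)[:,::-1]; print("yellow",len(q),q.min(0),q.max(0),q.mean(0))
from itertools import product
def yp(x,yy): return proj("scene",pose(cyl(.0085,.0345),x,yy,0,.004))
p=yp(.523,-.0265); print("cell model bbox",p.min(0),p.max(0))
g=cv2.cvtColor(im,cv2.COLOR_BGR2GRAY)
for a,b in ((292,302),(303,314)):
    m=np.argwhere(g[236:262,a:b]<50)[:,::-1]+[a,236]; print("tip",len(m),m.min(0),m.max(0),m.mean(0))
for s in(1,-1):
    p=proj("scene",pose(np.array([[x,s*.0175+s*e,z] for x in(-.009,.009) for e in(-.002,.002) for z in(0,.028)]),.5224,-.0255,-.109,.1)); print(s,p.min(0),p.max(0),p.mean(0))
E
```

```text
yellow 94 [298 277] [306 291] [301.43617021 284.62765957]
cell model bbox [297.02138054 274.56965182] [305.58720698 293.40063414]
tip 40 [295 239] [299 248] [297.  243.3]
tip 43 [305 247] [310 256] [307.86046512 251.48837209]
1 [303.84815063 242.04480843] [312.48046666 258.67042286] [308.13400513 250.33698531]
-1 [291.70298048 234.13087155] [300.19170283 250.47993882] [295.96746563 242.28499789]
```

Call:
drive_tool(series=[[[-0.004,-0.004,0.08,0,0,0],[0,0,0.15,0,0,0],[0,0,0.15,0,0,0],[0,0,0.15,0,0,0],[0,0,0.12,0,0,0],[0,0,0.1,0,0,0],[0,0,0,0,0,0],[0,0,0,0,0,0]]])

```text
clock: 8.07
tcp_pos: [0.5234, -0.027, 0.0774]
orientation: [0.0, 0.055, 0.998, -0.0]
wrist_force: [0.1, 0.1, -0.3]
finger_gap: 0.0446
grip_force: 4.9
```

Call:
drive_tool(series=[[[0,0,0,0,0,0],[0,0,0,0,0,0],[0,0,0,0,0,0],[0,0,0,0,0,0],[0,0,0,0,0,0]]], jaw=-0.3, grip_force=40)

```text
clock: 8.7
tcp_pos: [0.5237, -0.027, 0.0777]
orientation: [0.001, 0.055, 0.998, -0.0]
wrist_force: [0.7, -0.4, 5.1]
finger_gap: 0.0381
grip_force: 40.1
```

Call:
drive_tool(series=[[[0,0,-0.04,0,0,0],[0,0,-0.1,0,0,0],[0,0,-0.15,0,0,0],[0,0,-0.15,0,0,0],[0,0,-0.15,0,0,0],[0,0,-0.15,0,0,0],[0,0,-0.06,0,0,0],[0,0,0,0,0,0],[0,0,0,0,0,0]]])

```text
clock: 9.82
tcp_pos: [0.5225, -0.0268, 0.1723]
orientation: [-0.001, 0.055, 0.998, 0.0]
wrist_force: [-1.5, -0.3, -1.5]
finger_gap: 0.0383
grip_force: 40.0
```

```bash
python3 - <<'E'
from h import *
im=viewer.read_camera("scene")[:,:,::-1]; cv2.imwrite("pics/scene3.png",im)
cv2.imwrite("pics/held.png",cv2.resize(im[200:320,255:355],(500,600),interpolation=cv2.INTER_CUBIC))
plan((.548,-.274,.20),-.11)
E
```

```text
tcp [ 0.5225 -0.0268  0.1722] t 9.88 tooly yaw -0.1105 gap 0.0384 tilt [-0.0015  0.0004]
tool shift mm [ -52.6 -242.9  -27.9] total shares [-0.438 -2.024 -0.233] turn share -0.0002
```

View pics/held.png

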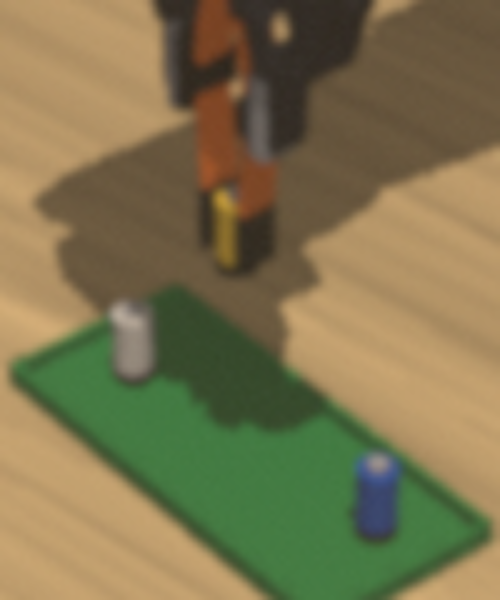

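The cell is pinched upright between the tips, clear of the tray, and the white and blue cells are untouched. Next I move it over the pad.

Call:
drive_tool(series=[[[-0.02,-0.1,0,0,0,0],[-0.04,-0.18,0,0,0,0],[-0.045,-0.2,0,0,0,0],[-0.045,-0.2,0,0,0,0],[-0.045,-0.2,0,0,0,0],[-0.045,-0.2,0,0,0,0],[-0.045,-0.2,0,0,0,0],[-0.045,-0.2,0,0,0,0],[-0.045,-0.2,0,0,0,0],[-0.04,-0.18,0,0,0,0],[-0.023,-0.114,0,0,0,0],[0,-0.05,0,0,0,0],[0,0,0.1,0,0,0],[0,0,0.15,0,0,0],[0,0,0.08,0,0,0],[0,0,0,0,0,0],[0,0,0,0,0,0]]])

```text
clock: 12.0
tcp_pos: [0.5488, -0.2739, 0.1339]
orientation: [0.0, 0.055, 0.998, -0.0]
wrist_force: [-0.2, 0.5, -0.1]
finger_gap: 0.0386
grip_force: 40.0
```

```bash
python3 - <<'E'
from h import *
im=viewer.read_camera("scene")[:,:,::-1]; cv2.imwrite("pics/scene4.png",im)
cr=cv2.resize(im[175:275,130:255],(750,600),interpolation=cv2.INTER_CUBIC)
f=lambda p:np.int32((p+.5-[130,175])*6)
s=env.get_state()["tcp_pos"]
C=np.array([[.023*np.cos(t),.023*np.sin(t),0] for t in np.linspace(0,6.28,40)])
cv2.polylines(cr,[f(proj("scene",C+[.548,-.274,.039]))],True,(0,255,0),1)
cv2.polylines(cr,[f(cv2.convexHull(proj("scene",cyl(.0085,.0345)+[s[0],s[1],s[2]-.0737]).astype(np.float32))[:,0])],True,(255,0,0),1)
cv2.imwrite("pics/pad.png",cr)
plan((.548,-.274,.1135),-.11)
E
```

```text
tcp [ 0.5489 -0.2741  0.1341] t 12.05 tooly yaw -0.1101 gap 0.0387 tilt [ 0.001  -0.0005]
tool shift mm [ 1.   0.  20.6] total shares [0.008 0.    0.172] turn share -0.0
```

View pics/pad.png

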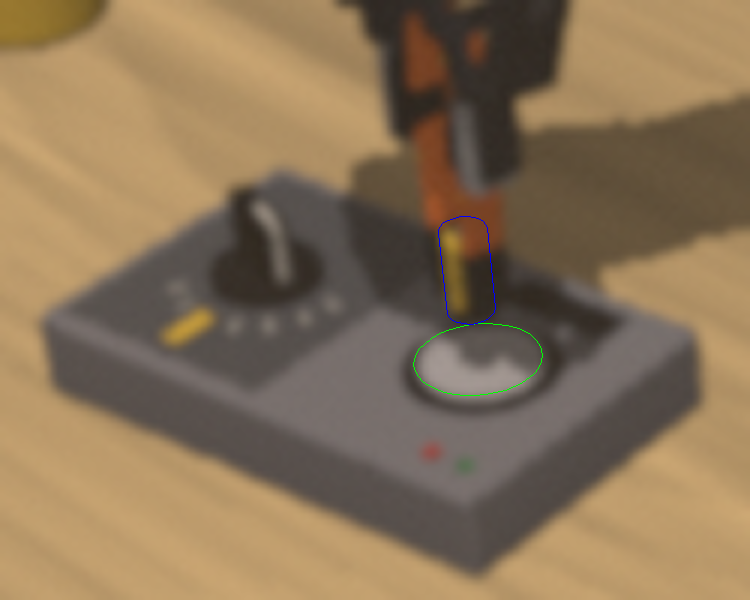

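Call:
drive_tool(series=[[[0,0.01,0.06,0,0,0],[0,0,0.06,0,0,0],[0,0,0.03,0,0,0],[0,0,0.01,0,0,0],[0,0,0,0,0,0],[0,0,0,0,0,0]]])

```text
clock: 12.8
tcp_pos: [0.5488, -0.273, 0.1144]
orientation: [0.0, 0.055, 0.998, -0.0]
wrist_force: [-0.3, -0.2, -0.7]
finger_gap: 0.0386
grip_force: 40.0
```

Call:
drive_tool(series=[[[0,0,0.008,0,0,0],[0,0,0,0,0,0],[0,0,0,0,0,0]]])

```text
clock: 13.18
tcp_pos: [0.5486, -0.2729, 0.1133]
orientation: [0.0, 0.055, 0.998, 0.0]
wrist_force: [0.3, -0.3, -0.9]
finger_gap: 0.0385
grip_force: 40.0
```

Call:
drive_tool(series=[[[0,0,0.008,0,0,0],[0,0,0,0,0,0],[0,0,0,0,0,0]]])

```text
clock: 13.55
tcp_pos: [0.5489, -0.2729, 0.1128]
orientation: [0.0, 0.055, 0.998, -0.0]
wrist_force: [-0.7, 1.2, 3.7]
finger_gap: 0.0386
grip_force: 40.2
```

Call:
drive_tool(series=[[[0,0,0.008,0,0,0],[0,0,0,0,0,0],[0,0,0,0,0,0]]])

```text
clock: 13.92
tcp_pos: [0.5492, -0.273, 0.1126]
orientation: [0.001, 0.055, 0.998, -0.0]
wrist_force: [-1.0, 1.2, 8.6]
finger_gap: 0.0384
grip_force: 40.5
```

Call:
drive_tool(series=[[[0,0,-0.008,0,0,0],[0,0,0,0,0,0]]])

```text
clock: 14.18
tcp_pos: [0.5489, -0.273, 0.1127]
orientation: [0.0, 0.055, 0.998, -0.0]
wrist_force: [-0.2, 0.9, 4.4]
finger_gap: 0.0384
grip_force: 40.3
```

Call:
drive_tool(series=[[[0,0,0,0,0,0],[0,0,0,0,0,0],[0,0,0,0,0,0],[0,0,0,0,0,0],[0,0,-0.02,0,0,0],[0,0,-0.05,0,0,0],[0,0,-0.1,0,0,0],[0,0,-0.2,0,0,0],[0,0,-0.2,0,0,0],[0,0,-0.1,0,0,0],[0,0,0,0,0,0]]], jaw=0.045)

```text
clock: 15.55
tcp_pos: [0.5493, -0.2733, 0.194]
orientation: [0.001, 0.055, 0.998, -0.001]
wrist_force: [-1.3, -0.1, -1.2]
finger_gap: 0.0445
grip_force: 5.0
```

```bash
python3 - <<'E'
from h import *
im=viewer.read_camera("scene")[:,:,::-1]; cv2.imwrite("pics/scene5.png",im)
cv2.imwrite("pics/placed.png",cv2.resize(im[155:275,130:255],(600,576),interpolation=cv2.INTER_CUBIC))
plan((.4515,.264,.18),-.11)
E
```

```text
tcp [ 0.5487 -0.273   0.1929] t 15.6 tooly yaw -0.1104 gap 0.0444 tilt [ 0.0005 -0.0003]
tool shift mm [155.8 523.   12.7] total shares [1.299 4.358 0.106] turn share -0.0001
```

View pics/placed.png

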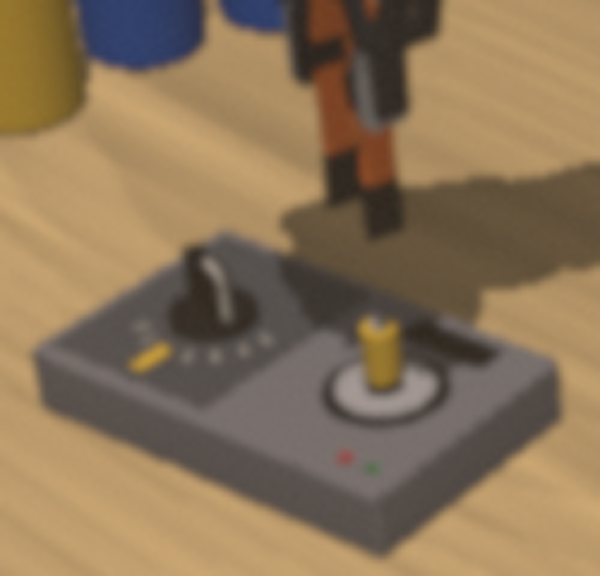

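The yellow cell stands upright near the pad's centre: foot ≈(383,380) in the crop against a pad centre of ≈(387,388). Next the tongs go back to the holder.

Call:
drive_tool(series=[[[0.03,0.1,0,0,0,0],[0.06,0.2,0,0,0,0],[0.09,0.3,0,0,0,0],[0.09,0.3,0,0,0,0],[0.09,0.3,0,0,0,0],[0.09,0.3,0,0,0,0],[0.09,0.3,0,0,0,0],[0.09,0.3,0,0,0,0],[0.09,0.3,0,0,0,0],[0.09,0.3,0,0,0,0],[0.09,0.3,0,0,0,0],[0.09,0.3,0,0,0,0],[0.09,0.3,0,0,0,0],[0.09,0.3,0,0,0,0],[0.09,0.3,0,0,0,0],[0.06,0.2,0,0,0,0],[0.03,0.15,0,0,0,0],[0.009,0.1,0,0,0,0],[0,0,0,0,0,0],[0,0,0,0,0,0]]])

```text
clock: 18.1
tcp_pos: [0.4481, 0.2991, 0.1926]
orientation: [-0.0, 0.056, 0.998, -0.0]
wrist_force: [0.2, -0.2, -1.0]
finger_gap: 0.0444
grip_force: 5.0
```

```bash
python3 - <<'E'
from h import *
plan((.4515,.263,.073),-.11)
E
```

```text
tcp [0.4481 0.2991 0.1926] t 18.1 tooly yaw -0.1112 gap 0.0444 tilt [-0.0003 -0.0004]
tool shift mm [ -7.4 -35.4 119.6] total shares [-0.061 -0.295  0.997] turn share -0.0004
```

Call:
drive_tool(series=[[[-0.02,-0.095,0,0,0,0],[-0.026,-0.12,0,0,0,0],[-0.015,-0.08,0,0,0,0],[0,0,0,0,0,0],[0,0,0.1,0,0,0],[0,0,0.2,0,0,0],[0,0,0.2,0,0,0],[0,0,0.2,0,0,0],[0,0,0.15,0,0,0],[0,0,0.07,0,0,0],[0,0,0,0,0,0],[0,0,0,0,0,0]]])

```text
clock: 19.6
tcp_pos: [0.4519, 0.264, 0.0829]
orientation: [0.001, 0.055, 0.998, 0.0]
wrist_force: [-0.0, 0.1, -1.6]
finger_gap: 0.0446
grip_force: 5.0
```

Call:
drive_tool(series=[[[0,0,0.02,0,0,0],[0,0,0.015,0,0,0],[0,0,0,0,0,0],[0,0,0,0,0,0]]])

```text
clock: 20.1
tcp_pos: [0.4514, 0.2637, 0.0782]
orientation: [0.0, 0.055, 0.998, 0.0]
wrist_force: [-0.8, -0.2, -1.0]
finger_gap: 0.0447
grip_force: 5.0
```

Call:
drive_tool(series=[[[0,0,0.02,0,0,0],[0,0,0.01,0,0,0],[0,0,0,0,0,0],[0,0,0,0,0,0]]])

```text
clock: 20.6
tcp_pos: [0.4514, 0.2637, 0.0745]
orientation: [-0.0, 0.055, 0.998, 0.0]
wrist_force: [0.4, -0.0, -0.9]
finger_gap: 0.0448
grip_force: 5.0
```

Call:
drive_tool(series=[[[0,0,0.015,0,0,0],[0,0,0,0,0,0],[0,0,0,0,0,0]]])

```text
clock: 20.98
tcp_pos: [0.4514, 0.2637, 0.0727]
orientation: [-0.0, 0.055, 0.998, 0.0]
wrist_force: [0.6, 0.3, -1.1]
finger_gap: 0.0444
grip_force: 5.0
```

Call:
drive_tool(series=[[[0,0,0.012,0,0,0],[0,0,0.006,0,0,0],[0,0,0,0,0,0],[0,0,0,0,0,0]]])

```text
clock: 21.48
tcp_pos: [0.4518, 0.2639, 0.0709]
orientation: [0.0, 0.055, 0.998, 0.0]
wrist_force: [0.4, -1.1, 4.0]
finger_gap: 0.0447
grip_force: 2.8
```

Call:
drive_tool(series=[[[0,0,0,0,0,0],[0,0,0,0,0,0],[0,0,0,0,0,0],[0,0,0,0,0,0],[0,0,0,0,0,0],[0,0,-0.1,0,0,0],[0,0,-0.3,0,0,0],[0,0,-0.35,0,0,0],[0,0,-0.35,0,0,0],[0,0,-0.1,0,0,0],[0,0,0,0,0,0]]], jaw=1)

```text
clock: 22.85
tcp_pos: [0.4519, 0.2639, 0.2157]
orientation: [0.001, 0.055, 0.998, 0.001]
wrist_force: [-0.5, -0.3, -0.5]
finger_gap: 0.0852
grip_force: 0.0
```

```bash
python3 - <<'E'
from h import *
o=[]
im=viewer.read_camera("scene")[:,:,::-1]; cv2.imwrite("pics/scene6.png",im)
o=[cv2.resize(im[255:375,400:490],(375,500),interpolation=cv2.INTER_CUBIC),cv2.resize(im[190:275,130:255],(425,289),interpolation=cv2.INTER_CUBIC)]
o[1]=cv2.copyMakeBorder(o[1],0,211,0,0,cv2.BORDER_CONSTANT); cv2.imwrite("pics/back.png",np.hstack(o))
# dial line direction from scene0 : pointer yaw; grip yaw: tool y along bar x
yaw_p=.15-.35   # yaw of dial y from world y
print("bar-x dir yaw for tool y:",yaw_p-np.pi/2, "or",yaw_p+np.pi/2); plan((.5637,-.378,.2),yaw_p+np.pi/2); plan((.5637,-.378,.2),yaw_p-np.pi/2); print(env.get_state()["joint_pos"])
E
```

```text
bar-x dir yaw for tool y: -1.7707963267948965 or 1.3707963267948966
tcp [0.4512 0.2636 0.2143] t 22.9 tooly yaw -0.1104 gap 0.0851 tilt [-0.0001  0.    ]
tool shift mm [-182.5 -625.3   14.3] total shares [-1.521 -5.211  0.119] turn share -0.4715
tcp [0.4512 0.2636 0.2143] t 22.9 tooly yaw -0.1104 gap 0.0851 tilt [-0.0001  0.    ]
tool shift mm [-182.5 -625.3   14.3] total shares [-1.521 -5.211  0.119] turn share 0.5285
[ 3.75021389e-01  2.22152565e-01 -1.44618061e-01  1.20414673e+00
  7.44456587e-05  4.85406554e-01]
```

View pics/back.png

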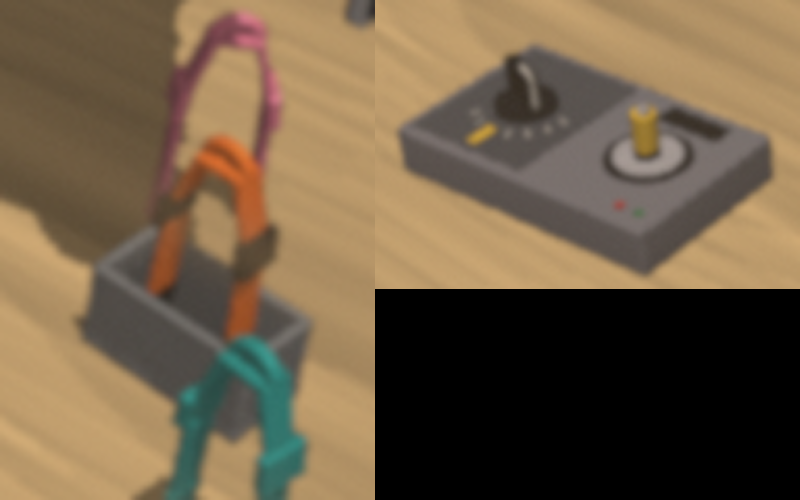

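The tongs stand upright in the holder, and the cell stands on the pad. Now I move to the dial.

Call:
drive_tool(series=[[[-0.03,-0.1,0,0,0,0],[-0.06,-0.2,0,0,0,0],[-0.096,-0.33,0,0,0,0],[-0.096,-0.33,0,0,0,0],[-0.096,-0.33,0,0,0,0],[-0.096,-0.33,0,0,0,0],[-0.096,-0.33,0,0,0,0],[-0.096,-0.33,0,0,0,0],[-0.096,-0.33,0,0,0,0],[-0.096,-0.33,0,0,0,0],[-0.096,-0.33,0,0,0,0],[-0.096,-0.33,0,0,0,0],[-0.096,-0.33,0,0,0,0],[-0.096,-0.33,0,0,0,0],[-0.096,-0.33,0,0,0,0],[-0.096,-0.33,0,0,0,0],[-0.06,-0.2,0,0,0,0],[-0.027,-0.091,0,0,0,0],[0,0,0,0,0,0]]], jaw=0.2)

```text
clock: 25.28
tcp_pos: [0.5632, -0.3782, 0.2132]
orientation: [-0.001, 0.056, 0.998, 0.001]
wrist_force: [-0.4, 0.7, -0.1]
finger_gap: 0.0511
grip_force: 0.0
```

Call:
drive_tool(series=[[[0,0,0,0,0,-0.0524],[0,0,0,0,0,-0.0524],[0,0,0,0,0,-0.0524],[0,0,0,0,0,-0.0524],[0,0,0,0,0,-0.0524],[0,0,0,0,0,-0.0524],[0,0,0,0,0,-0.0524],[0,0,0,0,0,-0.0524],[0,0,0,0,0,-0.0524],[0,0,0,0,0,0]]])

```text
clock: 26.52
tcp_pos: [0.5638, -0.3765, 0.2147]
orientation: [0.0, -0.633, 0.774, 0.0]
wrist_force: [0.1, -0.3, 0.2]
finger_gap: 0.051
grip_force: 0.0
```

```bash
python3 - <<'E'
from h import *
plan((.5637,-.378,.058),1.371)
E
```

```text
tcp [ 0.5638 -0.3765  0.2147] t 26.52 tooly yaw 1.3708 gap 0.051 tilt [-0.0003  0.0006]
tool shift mm [  1.6  -0.2 156.7] total shares [ 0.013 -0.002  1.306] turn share -0.0001
```

Call:
drive_tool(series=[[[0.013,0,0.15,0,0,0],[0,0,0.25,0,0,0],[0,0,0.25,0,0,0],[0,0,0.25,0,0,0],[0,0,0.2,0,0,0],[0,0,0.12,0,0,0],[0,0,0.08,0,0,0],[0,0,0,0,0,0],[0,0,0,0,0,0]]])

```text
clock: 27.65
tcp_pos: [0.5641, -0.3799, 0.0596]
orientation: [0.0, -0.633, 0.774, -0.001]
wrist_force: [0.2, 0.3, 0.3]
finger_gap: 0.051
grip_force: 0.0
```

Call:
drive_tool(series=[[[0,0,0,0,0,0],[0,0,0,0,0,0],[0,0,0,0,0,0],[0,0,0,0,0,0],[0,0,0,0,0,0],[0,0,0,0,0,0]]], jaw=-1, grip_force=30)

```text
clock: 28.4
tcp_pos: [0.5623, -0.3796, 0.0592]
orientation: [-0.001, -0.633, 0.774, 0.001]
wrist_force: [-5.2, 0.4, 5.7]
finger_gap: 0.0093
grip_force: 30.8
```

Call:
drive_tool(series=[[[0,0.012,0,0,0,0],[0,0,0,0,0,0.03],[0,0,0,0,0,0.05],[0,0,0,0,0,0.05],[0,0,0,0,0,0.05],[0,0,0,0,0,0.05],[0,0,0,0,0,0.05],[0,0,0,0,0,0.05],[0,0,0,0,0,0.04],[0,0,0,0,0,0.018],[0,0,0,0,0,0],[0,0,0,0,0,0]]])

```text
clock: 29.9
tcp_pos: [0.5598, -0.3772, 0.0592]
orientation: [-0.002, -0.076, 0.997, 0.002]
wrist_force: [-8.2, 6.2, 10.1]
finger_gap: 0.0091
grip_force: 31.6
```

```bash
python3 - <<'E'
from h import *
plan((.5637,-.378,.058),.15); print(env.get_state()["wrist_force"],env.get_state()["ft_torque"])
E
```

```text
tcp [ 0.5598 -0.3772  0.0592] t 29.9 tooly yaw 0.1523 gap 0.0091 tilt [-0.0043  0.0032]
tool shift mm [-3.7 -1.4  1.1] total shares [-0.031 -0.012  0.009] turn share 0.0007
[-8.24275756  6.19412312 10.14704129] [1.0885158  1.77756773 0.01824416]
```

Turned to yaw 0.152. Next I release, rise and check.

Call:
drive_tool(series=[[[0,0,0,0,0,0],[0,0,0,0,0,0],[0,0,0,0,0,0],[0,0,0,0,0,0],[0,0,-0.1,0,0,0],[0,0,-0.25,0,0,0],[0,0,-0.35,0,0,0],[0,0,-0.35,0,0,0],[0,0,-0.3,0,0,0],[0.35,0,0,0,0,0],[0.4,0,0,0,0,0],[0.4,0,0,0,0,0],[0.4,0,0,0,0,0],[0.3,0,0,0,0,0],[0,0,0,0,0,0],[0,0,0,0,0,0]]], jaw=0)

```text
clock: 31.9
tcp_pos: [0.3432, -0.4132, 0.2214]
orientation: [0.001, -0.076, 0.997, -0.001]
wrist_force: [0.5, 0.0, -0.3]
finger_gap: 0.0426
grip_force: 0.0
```

```bash
python3 - <<'E'
from h import *
print(env.get_state()["tcp_pos"])
t=viewer.read_camera("top"); s=viewer.read_camera("scene")[:,:,::-1]; cv2.imwrite("pics/top7.png",t[:,:,::-1]); cv2.imwrite("pics/scene7.png",s)
w=(t[205:232,445:476].min(2)>95); p=np.argwhere(w)[:,::-1]+[445,205]; print("white px near dial",p.tolist())
print("dial centre/mark px",proj("top",[[.5637,-.378,.068],[.5637+.0178,-.378+.0027,.068],[.5637,-.378,.036]]))
h=cv2.cvtColor(s,cv2.COLOR_BGR2HSV); y=cv2.inRange(h,(15,150,110),(32,255,255)); y[:205]=0;y[240:]=0;y[:,:195]=0;y[:,230:]=0
q=np.argwhere(y)[:,::-1]; print("yellow scene",len(q),q.min(0),q.max(0)); 
P=proj("scene",cyl(.0085,.0345)+[.549,-.2725,.039]); print(P.min(0),P.max(0))
v=fit(cyl(.0085,.03),{"scene":(y>0).astype(np.float32)},[.549,-.273],.0435,False); print(v)
E
```

```text
[ 0.34321498 -0.41320547  0.22138061]
white px near dial [[462, 205], [463, 205], [462, 206], [463, 206], [452, 207], [452, 208], [453, 208], [467, 208], [468, 208], [461, 209], [461, 210], [462, 210], [448, 211], [449, 211], [461, 211], [462, 211], [461, 212], [462, 212], [462, 213], [462, 214], [462, 215], [463, 215], [445, 216], [446, 216], [447, 216], [462, 216], [463, 216], [462, 217], [463, 217], [445, 221], [446, 221], [447, 221], [445, 222], [446, 222]]
dial centre/mark px [[462.15240262 216.98147892]
 [460.7646611  209.36204192]
 [459.1050688  218.93128834]]
yellow scene 59 [206 223] [211 235]
[203.95475269 219.32646432] [213.30435889 237.02841812]
(array([ 0.54888462, -0.27204275]), np.float64(1.1239407062530518))
```

```bash
python3 -c "
from workcell import order
print(order.hand_in())"
```

```text
the job is handed in; nothing more can be done
None
```

The job is handed in at about 32 s: the yellow cell stands on the pad, the tongs are upright in the holder, and the dial pointer lines up with the yellow mark in the last picture; the hand-in returned no verdict.

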